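Put the citrus juicer back together

ROBOT

A 6-joint arm with a two-finger parallel gripper is mounted at the origin on the work surface. World frame = base frame: x ahead of the robot, y to its left, z up, the work surface at z = 0. Lengths are in m, angles in rad, forces in N, time in s.
With the tool pointing down it reaches from about 0.375 to 0.75 m from the base axis. Payload 9 kg.
Tool frame: the origin (TCP) lies on the mounting face of the last link; the fingertips stand bot.nose_length ahead of it and the grasp point (between the pads) lies 155 mm ahead of it (bot.nose_length is the distance from the TCP to the fingertips, in m); z points along the fingers, y is the direction in which the jaws open and shut (so a half turn about z gives the same grasp; the last joint's range is limited). The gripper opens to 85 mm and grips with 20 to 120 N. Pads are 22 mm wide; open, the fingers measure 114 mm over their backs; the gripper's body (76 mm by 85 mm) begins 54 mm behind the grasp point. The pads swing forward as they close: fully open they stand 13 mm farther back than shut.
Start: joints at [0.914, 0.104, 0.097, 1.564, 0, 1.353], TCP at [0.255, 0.543, 0.405] pointing down, gripper open.
Joint ranges: [-2.99, 2.99], [-0.84, 1.86], [-1.1, 1.16], [-1.84, 2.11], [-1.51, 1.56], [-3.14, 3.14]. Speed limits (rad/s): [2.22, 2.22, 2.57, 3.14, 3.14, 3.14].

INTERFACE

Orientations are given as a rotation vector (axis times angle).
In Python, from rig import readout, eyes, order, bot gives the robot as it stands. The module is installed in compiled form; this text tells all that it offers.
- The arm moves only by the shell command python3 -m handwheel 'ROWS' [FORCE]. ROWS is JSON, one flat list of numbers, 7 for each row, row after row: the shift along the tool's x, y, z in mm, then the turn, a rotation vector about the tool's x, y, z in rad, then the finger opening in mm, from 0 to 85.4. In form: [dx, dy, dz, wx, wy, wz, hand, dx, dy, dz, wx, wy, wz, hand, ...]. A call has 1 to 8 rows; each row is the pose to reach, as a shift and turn from the pose measured when the call began, along the tool's axes at that moment; what a row does not reach only later rows make up. A row lasts 1/10 s, in which the tool goes at most 50 mm and 8.59 degrees, less where a joint would pass 70% of its speed; a pose out of reach is approached as far as the arm can. A call with a gripper value outside its range is refused whole. The fingers move at their own pace and stop on an object; FORCE is the grip in N (left out, the last holds). Time passes only in rows, so rows that repeat a pose let the fingers close. It gives the time, the measured TCP pose, the force and the opening at its end, in the units of the state.
- readout.get_obs(): the state, without advancing time (a new reading comes with each control period).
- eyes.capture(name): name is "scene" or "top" or "wrist"; returns the picture (480x640x3 uint8, red, green, blue); there is no depth.
- eyes.camera_info(name): a dict with "intrinsics" (3x3 intrinsics, pixels), "R" (3x3) and "t" (3): a world point X has camera coordinates R X + t; the wrist camera has in their place "hand_eye" (4x4, takes a point from camera to tool coordinates, whose origin is the TCP and whose axes are the flange's). Camera axes: x right, y down, z forward; pixel columns grow to the right and rows downward; lengths in m; the calibration is good to about 2 mm. A picture is of the moment at which its call begins: read the wrist's pose just before it. camera_info takes no time and is no camera call.
- order.sign_off(): hands the job in, once; it reports no verdict.
The state is a dict: "time_s": time; "joint_pos": joint angles; "qd": joint speeds; "effort": joint torques, N m; "position": TCP position; "orientation": TCP orientation; "wrist_force": force on the tool from outside, world axes, zero at the start; "wrist_torque": the same for the moment, N m; "finger_gap": opening from 0.0 (shut) to 1.0 (fully open).
Only numpy, scipy, OpenCV 4.12 (cv2) and the standard library are available. Lean on these libraries where they do the work, as an engineer would, in place of code of your own. Each camera call takes 0.05 s, during which the arm holds its last target. There are 200 camera calls.

TASK

The washed parts of the electric citrus juicer lie about the prep table. Put it back together on its motor base in this order: first the juice bowl, sitting flat on the base with its spout out over the middle of the drip tray, then the strainer hung in the bowl, then the larger of the two reaming cones pushed down onto the spindle, and last the clear dust cover over the top. The smaller cone and the steel salt dredger are to be left standing where they are.

Things in the scene. Friction and masses are not known exactly. Their poses are not given: they have to be found in the camera images.
- base_seat (a point): Target: centre of the flat round top (140 mm across, 100 mm above the table) of the fixed grey motor base, foot 160 mm across. On its axis a steel spindle rises 98 mm above this point: 20 mm thick up to 20 mm, tapering to 13 mm thick at 55 mm, 12 mm at 88 mm and 7 mm at the tip. z up; x points to the drip tray.
- tray_mid (a point): Target: middle of the drip tray's grating, the low foot (80 mm wide, 12 mm high, reaching 151 mm from the axis) on one side of the motor base; 108 mm out from the base's axis along its x, 14 mm above the table.
- bowl_mid (a point): Loose steel juice bowl, 142 mm across, rim 50 mm high, 300 g. In its middle an open tube, 31 mm outside, 25 mm inside diameter, top 60 mm above the underside, goes over the spindle; grasp the tube from above (50 mm free around it). Point: on the axis, 30 mm above the underside. x along the spout, z up. Seated, its underside lies on the base's top.
- spout_tip (a point): Tip of the juice bowl's spout, an open trough 26 mm wide and 16 mm high at floor level; 102 mm out from the bowl's axis along its x, 8 mm above the bowl's underside.
- strainer_mid (a point): Loose steel strainer, 160 g: perforated basket 128 mm across; flange 144 mm across, 22 to 25 mm above the underside; in its middle a hub tube, 48 mm outside, 40 mm inside diameter, 34 mm high, goes over the bowl's tube. Grasp the hub from above (35 mm free around it). Point: on the axis, 17 mm above the underside. Seated, the flange lies on the bowl's rim: underside 28 mm above the bowl's.
- big_cone_mid (a point): Loose larger reaming cone, white plastic, 90 g, standing: straight skirt 60 mm in diameter, 34 mm high, then a ridged dome to a point, 66 mm in all. A bore in the underside, 18 mm wide, 34 mm deep, takes the spindle. Grasp across the skirt. Point: on the axis, 33 mm above the underside. Seated, the spindle's tip bears in the bore: underside 64 mm above the base's top.
- small_cone_mid (a point): Smaller reaming cone, white plastic, not to be used: skirt 42 mm in diameter, 54 mm high in all. Point: on the axis, 27 mm above the underside.
- cover_mid (a point): Loose clear dust cover, dome 160 mm outside, 154 mm inside diameter, 94 mm high, 180 g, open side down; on top a black knob 30 mm in diameter, 34 mm high (128 mm in all): grasp it from above. Point: on the axis, 64 mm above the lower edge. Seated, a ledge inside, 8 mm above the edge, lies on the strainer's flange: edge 45 mm above the base's top.
- dredger_mid (a point): Bystander: steel salt dredger (shaker), 64 mm in diameter, 93 mm high, standing. Point: on its axis, 46 mm above its underside.

How it is judged:
By the outcome, as a careful person would: the job done as asked, in the order asked, and still so for the second after the job is handed in, with the robot touching nothing.
It also fails if it takes over 117 s, if anything falls off the work surface, if the arm or the gripper's body presses on something with over 40 N, if the wrist force passes 120 N, or if a joint passes its speed limit or range.

## Working session

There is one attempt and no reset: what is moved stays moved. The work goes in short steps, Python scripts to look and compute and a shell command to move; the robot and the scene stay as the last step left them, time stands still between calls to the robot, and variables do not carry over. Pictures are saved under pics/ and viewed, about 12 in all and at most 16, crops included, and the job is handed in when it is done.

```bash
mkdir -p pics; python3 - <<'E'
from rig import readout, eyes, order, bot
import cv2,numpy as np
print(bot.nose_length); o=readout.get_obs()
for k in o: print(k,np.round(o[k],4))
for n in ("scene","top","wrist"):
    im=eyes.capture(n); cv2.imwrite(f"pics/{n}0.png",im[:,:,::-1])
    print(n,{k:np.round(v,4).tolist() for k,v in eyes.camera_info(n).items()})
E
```

```text
0.1734
time_s 0.0
joint_pos [0.9143 0.1047 0.0965 1.5639 0.     1.3531]
qd [ 0.0009  0.0002  0.0002  0.002  -0.0005  0.0011]
effort [ 2.00000e-04 -5.56926e+01  5.03653e+01  1.67000e-02 -4.00000e-04
  0.00000e+00]
position [0.2548 0.5431 0.4039]
orientation [-6.8360e-01 -3.0657e+00  1.9000e-03]
wrist_force [ 1.2665 -0.3927 -0.3708]
wrist_torque [0.0254 0.017  0.0274]
finger_gap 1.0016
scene {'intrinsics': [[552.075, 0.0, 324.0652], [0.0, 552.075, 243.7039], [0.0, 0.0, 1.0]], 'R': [[-0.3715, 0.9284, -0.0027], [0.7913, 0.3151, -0.524], [-0.4857, -0.1968, -0.8517]], 't': [0.2015, -0.3954, 1.7347]}
top {'intrinsics': [[439.2967, 0.0, 315.6024], [0.0, 439.2967, 240.751], [0.0, 0.0, 1.0]], 'R': [[-0.0402, -0.9992, -0.0046], [-0.9784, 0.0403, -0.2028], [0.2028, -0.0037, -0.9792]], 't': [0.0551, 0.5679, 0.8443]}
wrist {'intrinsics': [[339.9674, 0.0, 317.4716], [0.0, 339.9674, 244.2018], [0.0, 0.0, 1.0]], 'hand_eye': [[-0.0004, -0.9516, -0.3075, 0.0805], [1.0, -0.0003, -0.0005, 0.0002], [0.0004, -0.3075, 0.9516, 0.0288], [0.0, 0.0, 0.0, 1.0]]}
```

View pics/top0.png

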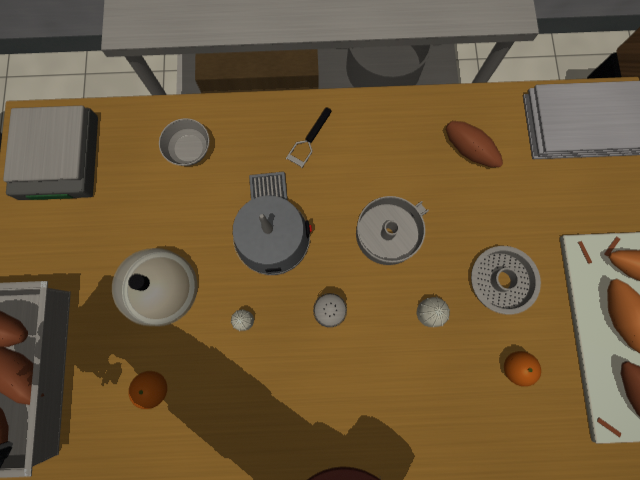

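View pics/scene0.png

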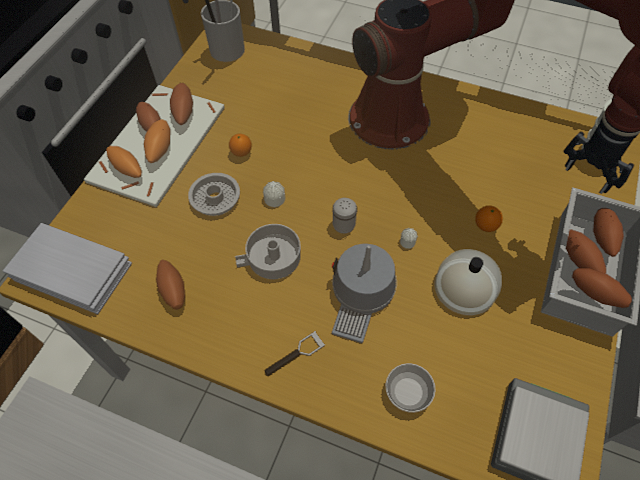

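```bash
cat > h.py <<'E'
from rig import readout, eyes
import cv2,numpy as np
from scipy.spatial.transform import Rotation as Ro
def cam(n,o=None):
    c=eyes.camera_info(n); K=np.array(c["intrinsics"])
    if n=="wrist":
        o=o or readout.get_obs(); T=np.eye(4); T[:3,:3]=Ro.from_rotvec(o["orientation"]).as_matrix(); T[:3,3]=o["position"]
        M=np.linalg.inv(T@np.array(c["hand_eye"])); return K,M[:3,:3],M[:3,3]
    return K,np.array(c["R"]),np.array(c["t"])
def ray(C,uv):
    K,R,t=C; d=R.T@np.linalg.solve(K,[uv[0],uv[1],1.]); return -R.T@t,d
def cast(C,uv,z):
    p,d=ray(C,uv); return p+d*(z-p[2])/d[2]
def proj(C,X):
    K,R,t=C; q=K@(R@np.asarray(X)+t); return q[:2]/q[2]
def tri(C1,u1,C2,u2):
    p,d=ray(C1,u1); q,e=ray(C2,u2); s=np.linalg.lstsq(np.c_[d,-e],q-p,rcond=None)[0]
    a=p+d*s[0]; b=q+e*s[1]; return (a+b)/2,np.linalg.norm(a-b)
def plan(grasp,yaw=None):
    """grasp point world; yaw=world angle of tool y (mod pi), tool straight down -> shift mm, rotvec"""
    o=readout.get_obs(); R=Ro.from_rotvec(o["orientation"]).as_matrix()
    y=R[:,1]; cur=np.arctan2(y[1],y[0])
    if yaw is None: yaw=cur
    yaw=cur+(yaw-cur+np.pi/2)%np.pi-np.pi/2
    Y=np.array([np.cos(yaw),np.sin(yaw),0]); Z=np.array([0,0,-1.]); G=np.c_[np.cross(Y,Z),Y,Z]
    tcp=np.asarray(grasp)-.155*Z
    return np.round(R.T@(tcp-o["position"])*1000,1), np.round(Ro.from_matrix(R.T@G).as_rotvec(),3), o
E
python3 - <<'E'
import cv2
t=cv2.imread("pics/top0.png"); s=cv2.imread("pics/scene0.png")
cv2.imwrite("pics/tc.png",cv2.resize(t[165:345,225:550],None,fx=2.46,fy=2.46,interpolation=cv2.INTER_CUBIC))
cv2.imwrite("pics/sc.png",cv2.resize(s[170:350,180:510],None,fx=2.4,fy=2.4,interpolation=cv2.INTER_CUBIC))
E
```

```text
(no output)
```

View pics/tc.png

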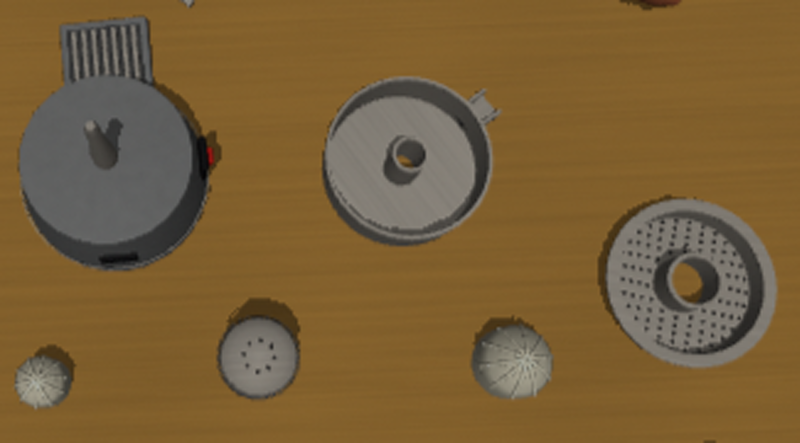

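View pics/sc.png

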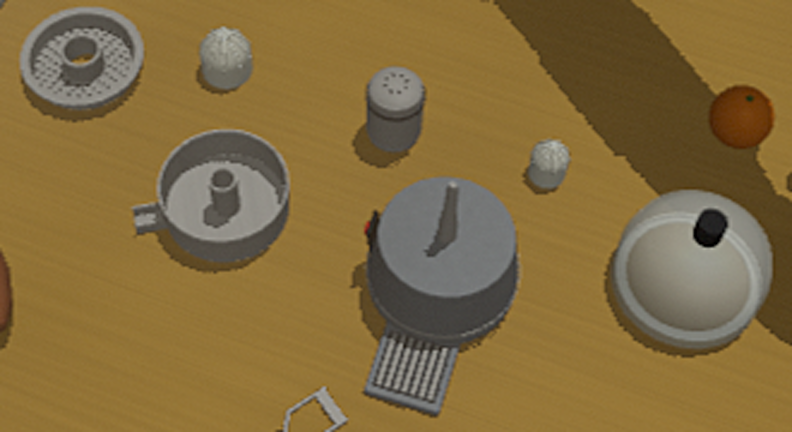

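```bash
python3 - <<'E'
from h import *
T,S=cam("top"),cam("scene")
t=lambda x,y:(225+x/2.46,165+y/2.46); s=lambda x,y:(180+x/2.4,170+y/2.4)
r=lambda v:np.round(v,4)
print("base disc",r(cast(T,t(107.5,160),.1)), "scene",r(cast(S,s(447,237),.1)))
print("spindle",r(tri(T,t(91,126),S,s(453,185))[0]),r(cast(T,t(91,126),.198)))
print("tube",r(tri(T,t(409,154),S,s(224,180))[0]),r(cast(T,t(409,154),.06)),"rim",r(cast(T,t(408,159),.05)))
print("hub",r(tri(T,t(693,280),S,s(83,47))[0]),r(cast(T,t(693,280),.034)),"fl",r(cast(T,t(691,282),.025)))
print("cone",r(tri(T,t(527,362),S,s(222,33))[0]),r(cast(T,t(527,362),.066)))
print("knob",r(tri(T,(133,282),S,s(714,218))[0]),r(cast(T,(133,282),.128)))
print("small",r(cast(T,t(38,380),.054)),"dredger",r(cast(T,t(259,355),.093)))
b=cast(T,t(107.5,160),.1)
for q in [t(60,27),t(147,18)]: print("tray c",r(cast(T,q,.012)-b))
for q in [t(480,91),t(497,113)]: print("spout",r(cast(T,q,.016)))
E
```

```text
base disc [0.5863 0.1235 0.1   ] scene [0.5909 0.1298 0.1   ]
spindle [0.5885 0.1266 0.1957] [0.5884 0.1245 0.198 ]
tube [ 0.5906 -0.1235  0.0576] [ 0.5905 -0.1251  0.06  ] rim [ 0.5885 -0.1257  0.05  ]
hub [ 0.4771 -0.3558  0.0407] [ 0.478  -0.3602  0.034 ] fl [ 0.4773 -0.3622  0.025 ]
cone [ 0.4145 -0.2049  0.0637] [ 0.4146 -0.2054  0.066 ]
knob [0.4905 0.3724 0.1325] [0.4909 0.3747 0.128 ]
small [0.4167 0.188  0.054 ] dredger [0.4275 0.0094 0.093 ]
tray c [ 0.1465  0.05   -0.088 ]
tray c [ 0.1518 -0.0291 -0.088 ]
spout [ 0.6556 -0.2005  0.016 ]
spout [ 0.6348 -0.2137  0.016 ]
```

```bash
python3 - <<'E'
from h import *
print(plan([.59,-.125,.22]))
E
```

```text
(array([-587.3, -462.4,   29.4]), array([-0.001, -0.   , -0.   ]), {'time_s': 0.15, 'joint_pos': array([ 9.14300898e-01,  1.04538043e-01,  9.66321831e-02,  1.56391185e+00,
       -1.43104928e-05,  1.35310671e+00]), 'qd': array([ 5.40970746e-04,  4.14323655e-05,  3.33126089e-03, -3.84489774e-04,
       -1.20631807e-03,  7.79590362e-04]), 'effort': array([ 4.63039119e-03, -5.57354093e+01,  5.04008389e+01,  1.24964520e-02,
       -2.38058983e-04,  3.32486627e-05]), 'position': array([0.25484572, 0.54308776, 0.40410632]), 'orientation': array([-6.83666474e-01, -3.06587140e+00,  1.46286872e-03]), 'wrist_force': array([-0.61453834, -0.70320587, -0.70260192]), 'wrist_torque': array([ 0.02172401,  0.07940842, -0.07051108]), 'finger_gap': 1.0004266853397417})
```

```bash
python3 -m handwheel '[-587,-462,29,0,0,0,60,-587,-462,29,0,0,0,60,-587,-462,29,0,0,0,60,-587,-462,29,0,0,0,60,-587,-462,29,0,0,0,60,-587,-462,29,0,0,0,60,-587,-462,29,0,0,0,60,-587,-462,29,0,0,0,60]' 60; python3 - <<'E'
from h import *
print(plan([.59,-.125,.22])[:2])
E
```

```text
time_s: 0.95
position: [0.4345, 0.184, 0.3889]
orientation: [-0.683, -3.066, 0.001]
wrist_force: [1.6, 0.3, -0.0]
finger_gap: 0.702
(array([-272. , -213.7,   14.1]), array([-0.001, -0.   , -0.   ]))
```

```bash
python3 -m handwheel '[-272,-214,14,0,0,0,60,-272,-214,14,0,0,0,60,-272,-214,14,0,0,0,60,-272,-214,14,0,0,0,60,-272,-214,14,0,0,0,60,-272,-214,14,0,0,0,60,-272,-214,14,0,0,0,60,-272,-214,14,0,0,0,60]'; python3 - <<'E'
from h import *
C=cam("wrist"); im=eyes.capture("wrist"); cv2.imwrite("pics/w1.png",im[:,:,::-1])
print(plan([.59,-.125,.22])[:2]); print(proj(C,[.59,-.125,.06]))
np.save("C1.npy",np.c_[C[0],C[1],C[2]])
E
```

```text
time_s: 1.75
position: [0.591, -0.1302, 0.3726]
orientation: [-0.69, -3.062, 0.002]
wrist_force: [-0.2, 0.2, -0.6]
finger_gap: 0.702
(array([ 1.5,  2.5, -1.7]), array([-0.001, -0.003, -0.   ]))
[323.05340699 229.03859137]
```

View pics/w1.png

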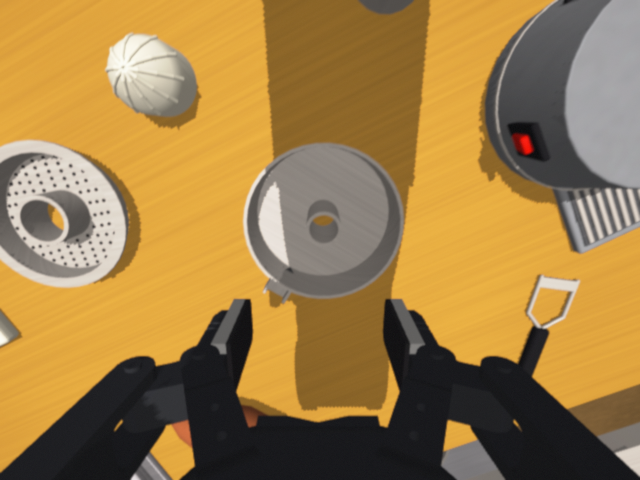

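```bash
python3 - <<'E'
from h import *
M=np.load("C1.npy"); C=(M[:,:3],M[:,3:6],M[:,6])
r=lambda v:np.round(v,4)
b=cast(C,(323,217),.06)
print("tube",r(b),"rim",r(cast(C,(323,219),.05)),"hub",r(cast(C,(50,216),.034)),"cone",r(cast(C,(123,67),.066)))
s=cast(C,(277,292),.014); print(s,np.arctan2(*(s-b)[1::-1]),np.hypot(*(s-b)[:2]))
im=cv2.imread("pics/w1.png"); cv2.imwrite("pics/w1c.png",cv2.resize(im[135:310,235:415],None,fx=3.3,fy=3.3,interpolation=cv2.INTER_CUBIC))
E
```

```text
tube [ 0.5803 -0.1205  0.06  ] rim [ 0.5842 -0.1222  0.05  ] hub [ 0.4757 -0.3528  0.034 ] cone [ 0.4134 -0.2049  0.066 ]
[ 0.6435268  -0.20376156  0.014     ] -0.9214916521160392 0.10451966956101753
```

View pics/w1c.png

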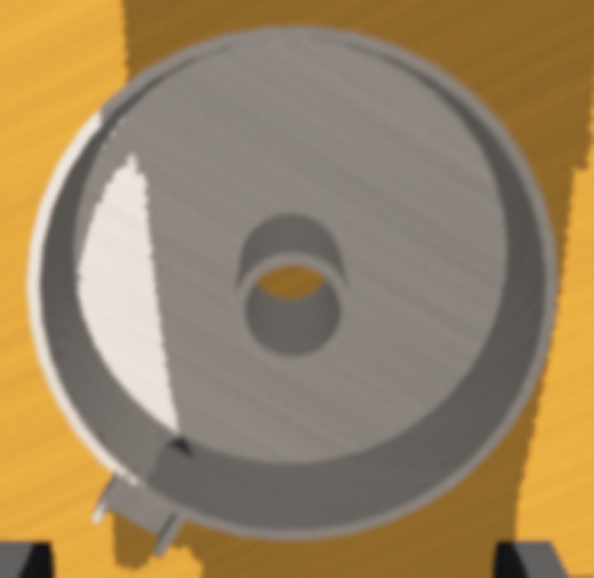

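```bash
python3 - <<'E'
from h import *
M=np.load("C1.npy"); C=(M[:,:3],M[:,3:6],M[:,6])
b=cast(C,(323.5,228),.06);print(b, cast(C,(323.3,220.8),.05))
s=cast(C,(273.8,297.7),.016); print(s,np.arctan2(*(s-b)[1::-1]),np.hypot(*(s-b)[:2]))
print(plan([.589,-.125,.049])[:2])
E
```

```text
[ 0.5893245  -0.12425667  0.06      ] [ 0.58575764 -0.12261702  0.05      ]
[ 0.64724205 -0.20928643  0.016     ] -0.972837534517523 0.10288101295278135
(array([  1.9,   2.2, 169.3]), array([-0.001, -0.003, -0.   ]))
```

```bash
python3 -m handwheel '[2,2,45,0,0,0,60,2,2,90,0,0,0,60,2,2,130,0,0,0,60,2,2,155,0,0,0,60,2,2,169,0,0,0,60,2,2,169,0,0,0,60,2,2,169,0,0,0,60]' ; python3 -m handwheel '[0,0,0,0,0,0,20,0,0,0,0,0,0,20,0,0,0,0,0,0,20,0,0,0,0,0,0,20,0,0,0,0,0,0,20,0,0,0,0,0,0,20]' 60; python3 - <<'E'
from h import *
print(plan([.589,-.125,.049])[:2])
E
```

```text
time_s: 2.5
position: [0.5893, -0.1249, 0.2058]
orientation: [-0.688, -3.064, 0.001]
wrist_force: [0.9, 0.2, -0.3]
finger_gap: 0.703
time_s: 3.1
position: [0.5901, -0.1253, 0.208]
orientation: [0.688, 3.063, -0.002]
wrist_force: [-0.5, 0.9, 8.2]
finger_gap: 0.344
(array([ 1.1, -0.2,  4. ]), array([-0.001,  0.002,  0.   ]))
```

```bash
python3 -m handwheel '[0,0,-20,0,0,0,20,0,0,-60,0,0,0,20,0,0,-110,0,0,0,20,0,0,-160,0,0,0,20,0,0,-200,0,0,0,20,0,0,-222,0,0,0,20,0,0,-222,0,0,0,20,0,0,-222,0,0,0,20]' ; python3 - <<'E'
from h import *
o=readout.get_obs();R=Ro.from_rotvec(o["orientation"]).as_matrix();print("yaw",np.arctan2(R[1,1],R[0,1]))
d=plan([.588,.125,.275],np.arctan2(R[1,1],R[0,1])+1.045)
print(d[:2]); print(o["finger_gap"],o["wrist_force"],o["position"])
cv2.imwrite("pics/w2.png",eyes.capture("wrist")[:,:,::-1])
E
```

```text
time_s: 3.9
position: [0.5898, -0.125, 0.4292]
orientation: [0.688, 3.064, -0.002]
wrist_force: [0.1, -0.0, -4.5]
finger_gap: 0.345
yaw 1.129123340062272
(array([108.5, 225.2,  -1.1]), array([-2.000e-03,  1.000e-03, -1.045e+00]))
0.3445962553023705 [ 0.0942132  -0.04445749 -4.52692566] [ 0.58978396 -0.12495864  0.42922482]
```

View pics/w2.png

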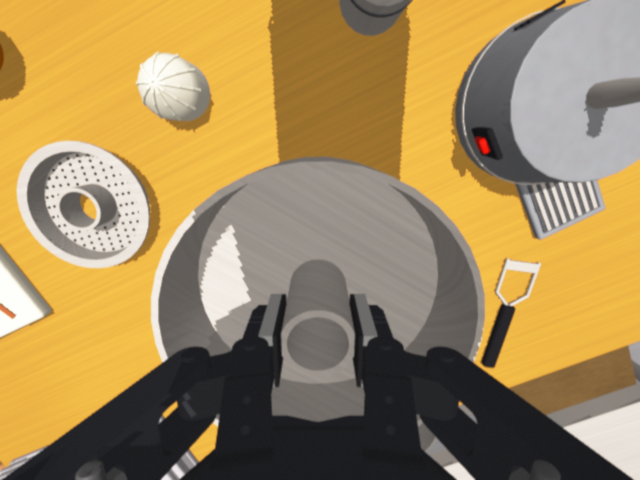

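```bash
python3 -m handwheel '[15,32,-2,0,0,-0.15,20,31,64,-2,0,0,-0.3,20,46,97,-2,0,0,-0.45,20,62,129,-2,0,0,-0.6,20,77,161,-2,0,0,-0.75,20,93,193,-2,0,0,-0.9,20,108,225,-2,0,0,-1.045,20,108,225,-2,0,0,-1.045,20]' ; python3 -m handwheel '[0,0,0,0,0,0,20,0,0,0,0,0,0,20]'; python3 - <<'E'
from h import *
o=readout.get_obs();R=Ro.from_rotvec(o["orientation"]).as_matrix();print("yaw",np.arctan2(R[1,1],R[0,1]),o["joint_pos"])
print(plan([.588,.125,.275],1.129+1.045)[:2])
C=cam("wrist");print(proj(C,[.588,.125,.198]),proj(C,[.588,.125,.1]))
w=eyes.capture("wrist"); s=eyes.capture("scene"); t=eyes.capture("top")
cv2.imwrite("pics/c3.png",np.hstack([cv2.resize(s[130:350,280:480],None,fx=2,fy=2,interpolation=3),cv2.resize(t[150:370,180:380],None,fx=2,fy=2,interpolation=3)])[:,:,::-1])
cv2.imwrite("pics/w3.png",w[:,:,::-1])
E
```

```text
time_s: 4.75
position: [0.5873, 0.1284, 0.4273]
orientation: [0.946, -2.992, -0.003]
wrist_force: [0.1, -1.1, -3.4]
finger_gap: 0.337
time_s: 4.95
position: [0.587, 0.1282, 0.4253]
orientation: [0.943, -2.989, -0.004]
wrist_force: [-0.4, -0.4, -4.2]
finger_gap: 0.342
yaw 2.182093894183539 [-2.46741749e-03  1.18580507e-01  1.50120143e-01  1.60976795e+00
  6.23943987e-04 -6.13780995e-01]
(array([ 1.1, -3.2, -4.7]), array([ 0.005, -0.006,  0.008]))
[308.42269121 268.06015394] [310.56848276 227.98033566]
```

View pics/c3.png

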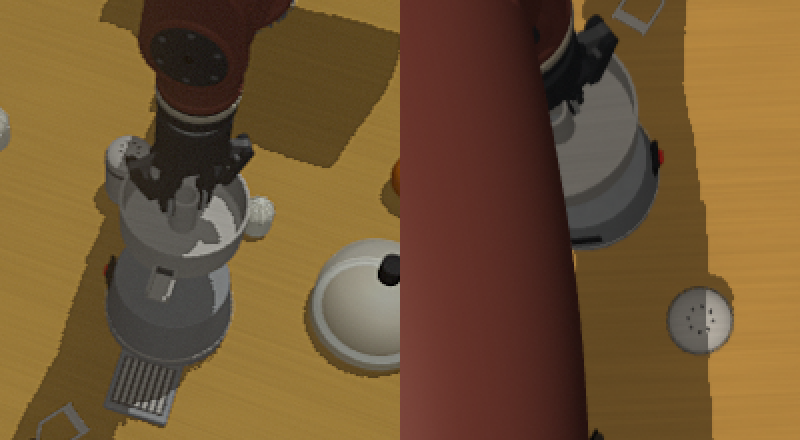

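```bash
python3 - <<'E'
from h import *
S=cam("scene");s=lambda x,y:(180+x/2.4,170+y/2.4)
print(cast(S,s(224,180),.06),cast(S,s(453,185),.198),cast(S,s(83,47),.034))
print(plan([.588,.126,.225],1.129+1.045)[:2])
E
```

```text
[ 0.5917179  -0.12062882  0.06      ] [0.58930335 0.12871992 0.198     ] [ 0.47318394 -0.35788619  0.034     ]
(array([ 0.2, -1.8, 46.7]), array([ 0.003, -0.004,  0.007]))
```

```bash
python3 - <<'E'
from h import *
print(plan([.5885,.1248,.225],1.129+1.045)[:2])
E
python3 -m handwheel '[1,-3,0,0,-0.004,0.007,20,1,-3,10,0,-0.004,0.007,20,1,-3,25,0,-0.004,0.007,20,1,-3,40,0,-0.004,0.007,20,1,-3,46,0,-0.004,0.007,20,1,-3,46,0,-0.004,0.007,20]'
python3 - <<'E'
from h import *
print(plan([.5885,.1248,.153],1.129+1.045)[:2])
E
```

```text
(array([ 0.4, -3.1, 46.7]), array([ 0.003, -0.004,  0.007]))
time_s: 5.7
position: [0.5877, 0.1243, 0.3793]
orientation: [0.932, -2.997, -0.006]
wrist_force: [-0.1, -1.1, -3.4]
finger_gap: 0.339
(array([-1.1, -0.4, 71.3]), array([ 0.005, -0.002, -0.   ]))
```

```bash
python3 -m handwheel '[-1,0,15,0,0,0,20,-1,0,30,0,0,0,20,-1,0,42,0,0,0,20,-1,0,50,0,0,0,20,-1,0,50,0,0,0,20]'
python3 -m handwheel '[0,0,8,0,0,0,20,0,0,15,0,0,0,20,0,0,19,0,0,0,20,0,0,19,0,0,0,20]'
python3 - <<'E'
from h import *
print(plan([.5885,.1248,.153],1.129+1.045)[:2])
E
```

```text
time_s: 6.2
position: [0.5878, 0.1251, 0.3275]
orientation: [0.931, -2.995, -0.007]
wrist_force: [0.3, 0.3, -3.9]
finger_gap: 0.343
time_s: 6.6
position: [0.5877, 0.1251, 0.3086]
orientation: [0.931, -2.995, -0.007]
wrist_force: [0.1, 0.7, -3.2]
finger_gap: 0.339
(array([-0.5, -0.7,  0.6]), array([ 0.006, -0.003, -0.   ]))
```

```bash
for i in 1 2 ; do python3 -m handwheel '[0,0,2,0,0,0,20,0,0,2,0,0,0,20]'; done
```

```text
time_s: 6.8
position: [0.5878, 0.1252, 0.3081]
orientation: [0.932, -2.997, -0.006]
wrist_force: [-4.7, 0.4, 5.6]
finger_gap: 0.339
time_s: 7.0
position: [0.5878, 0.1253, 0.3081]
orientation: [0.932, -2.998, -0.005]
wrist_force: [-6.2, 0.4, 9.4]
finger_gap: 0.339
```

```bash
python3 -m handwheel '[0,0,0,0,0,0,58,0,0,0,0,0,0,58,0,0,0,0,0,0,58,0,0,0,0,0,0,58]'; python3 -m handwheel '[0,0,-40,0,0,0,58,0,0,-80,0,0,0,58,0,0,-120,0,0,0,58,0,0,-140,0,0,0,58,0,0,-140,0,0,0,58]';python3 - <<'E'
from h import *
C=cam("wrist");w=eyes.capture("wrist"); np.save("C4.npy",np.c_[C[0],C[1],C[2]])
cv2.imwrite("pics/w4.png",w[:,:,::-1])
print(readout.get_obs()["wrist_force"])
E
```

```text
time_s: 7.4
position: [0.5878, 0.1253, 0.3079]
orientation: [0.932, -2.998, -0.005]
wrist_force: [0.1, 0.1, -0.9]
finger_gap: 0.679
time_s: 7.9
position: [0.5887, 0.1249, 0.4516]
orientation: [-0.932, 2.997, 0.002]
wrist_force: [0.5, -0.4, 0.7]
finger_gap: 0.683
[-0.31430703  0.06789639 -0.77234954]
```

View pics/w4.png

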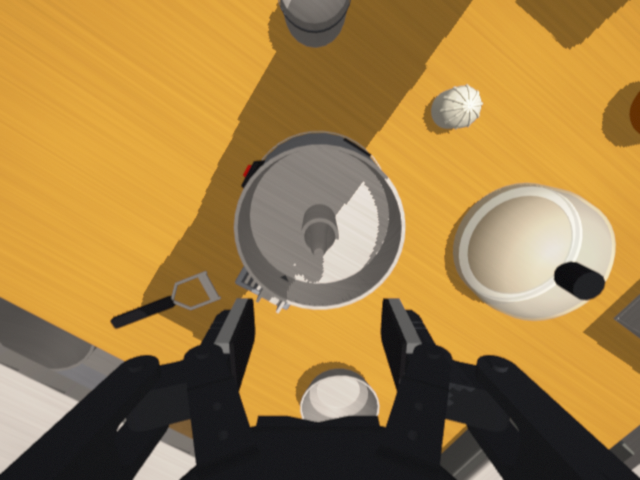

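```bash
python3 - <<'E'
from h import *
M=np.load("C4.npy"); C=(M[:,:3],M[:,3:6],M[:,6])
print("knob",cast(C,(590,284),.128),"spindle",cast(C,(319,263),.198),proj(C,[.588,.1245,.198]))
S=cam("scene"); s=eyes.capture("scene")
print(plan([.478,-.358,.2])[:2],plan([.478,-.358,.2],1.3)[:2])
E
```

```text
knob [0.48793601 0.37141485 0.128     ] spindle [0.59380854 0.13153851 0.198     ] [315.43655365 251.30129133]
(array([ 364.8, -335.5,   91.7]), array([ 0.003, -0.001,  0.   ])) (array([ 364.8, -335.5,   91.7]), array([ 0.003, -0.002,  0.874]))
```

```bash
python3 -m handwheel '[365,-335,30,0,0,0,70,365,-335,30,0,0,0,70,365,-335,30,0,0,0,70,365,-335,30,0,0,0,70,365,-335,60,0,0,0,70,365,-335,60,0,0,0,70,365,-335,60,0,0,0,70,365,-335,60,0,0,0,70]';python3 - <<'E'
from h import *
print(plan([.478,-.358,.2])[:2])
E
```

```text
time_s: 8.8
position: [0.4985, -0.2636, 0.4006]
orientation: [0.932, -2.997, -0.008]
wrist_force: [1.6, 0.1, 0.8]
finger_gap: 0.817
(array([ 70.3, -66.4,  45.3]), array([ 0.006, -0.001,  0.   ]))
```

```bash
python3 -m handwheel '[70,-66,45,0,0,0,70,70,-66,45,0,0,0,70,70,-66,45,0,0,0,70,70,-66,45,0,0,0,70,70,-66,45,0,0,0,70]';python3 - <<'E'
from h import *
print(plan([.478,-.358,.2])[:2])
C=cam("wrist");w=eyes.capture("wrist"); s=eyes.capture("scene"); t=eyes.capture("top"); np.save("C5.npy",np.c_[C[0],C[1],C[2]])
W=w[60:320,180:460]; print(proj(C,[.478,-.358,.034]))
cv2.imwrite("pics/w5.png",np.hstack([cv2.resize(W,(420,390),interpolation=3),cv2.resize(s[200:330,300:420],(360,390),interpolation=3)])[:,:,::-1])
E
```

```text
time_s: 9.3
position: [0.4781, -0.3566, 0.3548]
orientation: [0.932, -2.997, -0.01]
wrist_force: [-0.1, 0.2, -0.5]
finger_gap: 0.822
(array([ 0.9, -1.1, -0.2]), array([ 0.007, -0.001,  0.   ]))
[312.04944089 227.8320175 ]
```

View pics/w5.png

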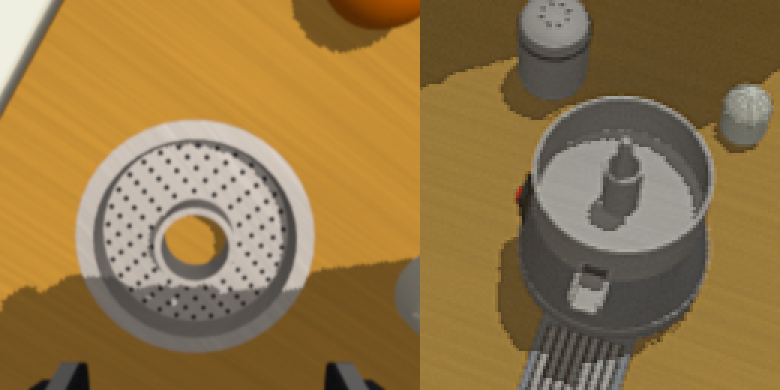

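```bash
python3 - <<'E'
from h import *
M=np.load("C5.npy"); C=(M[:,:3],M[:,3:6],M[:,6])
print(cast(C,(309,222.7),.034),cast(C,(310.3,217.7),.025))
S=cam("scene")
for y in (-.03,.07,.17): print(y,proj(S,[.588+.102*np.cos(y),.1245+.102*np.sin(y),.1]),proj(S,[.588+.102*np.cos(y),.1245+.102*np.sin(y),.116]))
print(proj(S,[.588,.1245,.198]))
s=eyes.capture("scene"); 
cv2.imwrite("pics/s6.png",cv2.resize(s[270:350,320:420],None,fx=7,fy=7,interpolation=3)[:,:,::-1])
E
```

```text
[ 0.47564262 -0.36286983  0.034     ] [ 0.47307615 -0.36335384  0.025     ]
-0.03 [348.72990476 302.04348751] [348.97466687 299.04142162]
0.07 [352.8533257 303.4366919] [353.14252353 300.44502688]
0.17 [357.10956167 304.45527051] [357.44461628 301.47121777]
[367.18867398 246.04165351]
```

View pics/s6.png

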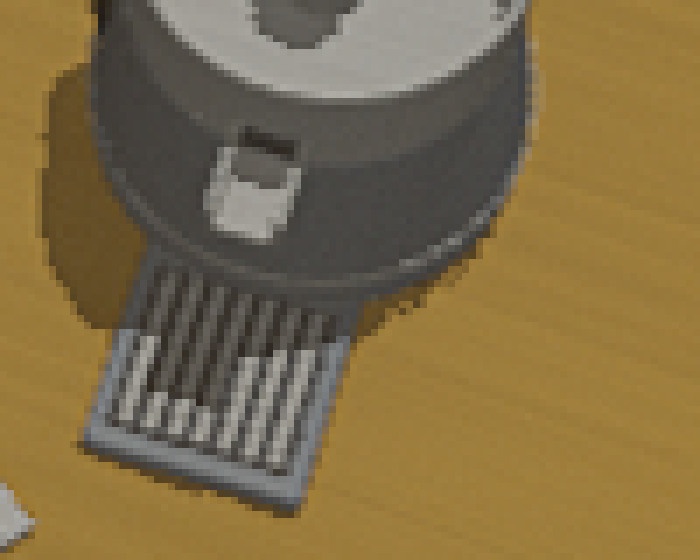

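```bash
python3 - <<'E'
from h import *
S=cam("scene"); p=cast(S,(345.7,335.7),.012)-[.588,.1245,0]; print(p,np.arctan2(p[1],p[0]))
p=cast(S,(352.5,302.9),.1)-[.588,.1245,0]; print(p,np.arctan2(p[1],p[0]))
print(plan([.477,-.3612,.025])[:2])
E
```

```text
[0.14849098 0.00978118 0.012     ] 0.06577551553649928
[0.10076065 0.00589016 0.1       ] 0.05839048441446608
(array([  3.9,  -3.8, 176.2]), array([ 0.005, -0.001,  0.   ]))
```

```bash
python3 -m handwheel '[4,-4,45,0.005,0,0,70,4,-4,90,0.005,0,0,70,4,-4,130,0.005,0,0,70,4,-4,160,0.005,0,0,70,4,-4,174,0.005,0,0,70,4,-4,174,0.005,0,0,70,4,-4,174,0.005,0,0,70]'; python3 -m handwheel '[0,0,0,0,0,0,40,0,0,0,0,0,0,40,0,0,0,0,0,0,40,0,0,0,0,0,0,40,0,0,0,0,0,0,40]' 40
python3 - <<'E'
from h import *
print(plan([.477,-.3612,.025])[:2])
E
```

```text
time_s: 10.2
position: [0.4777, -0.3617, 0.1839]
orientation: [0.936, -2.999, 0.004]
wrist_force: [0.8, -0.7, 0.6]
finger_gap: 0.818
time_s: 10.7
position: [0.4786, -0.3625, 0.1868]
orientation: [-0.936, 2.997, -0.01]
wrist_force: [-0.7, 1.1, 8.5]
finger_gap: 0.547
(array([0.5, 2. , 6.8]), array([-0.006, -0.   , -0.   ]))
```

```bash
python3 -m handwheel '[0,0,-20,0,0,0,40,0,0,-60,0,0,0,40,0,0,-110,0,0,0,40,0,0,-160,0,0,0,40,0,0,-200,0,0,0,40,0,0,-228,0,0,0,40,0,0,-228,0,0,0,40]'; python3 - <<'E'
from h import *
print(plan([.5882,.1248,.26])[:2]); print(readout.get_obs()["joint_pos"])
E
```

```text
time_s: 11.4
position: [0.4782, -0.3617, 0.4212]
orientation: [-0.935, 2.994, -0.023]
wrist_force: [-0.1, -0.6, -2.0]
finger_gap: 0.546
(array([-367.3,  337.5,    1.2]), array([-0.016,  0.001,  0.   ]))
[-8.65244215e-01  9.49454592e-02  1.17467052e-01  1.57783016e+00
 -9.78190671e-04 -1.47059741e+00]
```

```bash
python3 -m handwheel '[-37,34,0,-0.008,0,0,40,-73,68,0,-0.016,0,0,40,-110,101,0,-0.016,0,0,40,-147,135,0,-0.016,0,0,40,-184,169,0,-0.016,0,0,40,-220,202,0,-0.016,0,0,40,-257,236,0,-0.016,0,0,40,-294,270,0,-0.016,0,0,40]'; python3 - <<'E'
from h import *
print(plan([.5882,.1248,.26])[:2])
E
```

```text
time_s: 12.2
position: [0.5662, 0.0292, 0.4169]
orientation: [-0.936, 2.998, 0.001]
wrist_force: [1.4, -1.4, -2.0]
finger_gap: 0.543
(array([-72.5,  66.1,   2. ]), array([ 0.   ,  0.001, -0.   ]))
```

```bash
python3 -m handwheel '[-35,33,0,0,0,0,40,-72,66,0,0,0,0,40,-72,66,0,0,0,0,40,-72,66,0,0,0,0,40]'; python3 - <<'E'
from h import *
print(plan([.5882,.1248,.16])[:2])
C=cam("wrist");w=eyes.capture("wrist");s=eyes.capture("scene")
cv2.imwrite("pics/w7.png",np.hstack([cv2.resize(w[100:400,170:470],(400,400),interpolation=3),cv2.resize(s[180:330,290:440],(400,400),interpolation=3)])[:,:,::-1])
E
```

```text
time_s: 12.6
position: [0.5876, 0.1256, 0.4163]
orientation: [0.94, -2.997, -0.001]
wrist_force: [-0.7, -0.7, -1.1]
finger_gap: 0.54
(array([ -0. ,  -1. , 101.3]), array([ 0.001, -0.   ,  0.   ]))
```

View pics/w7.png

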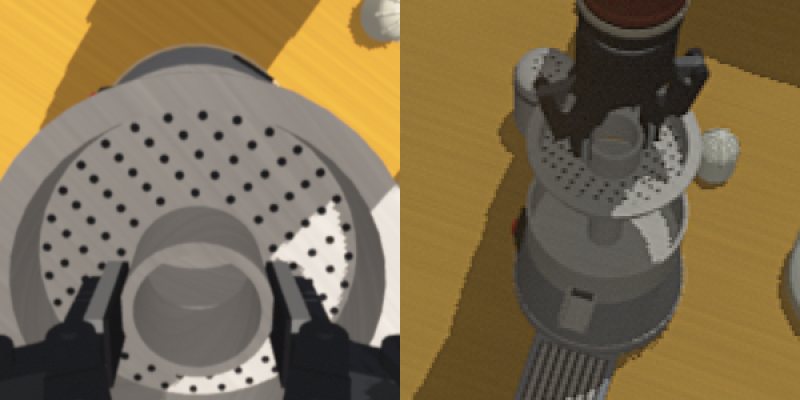

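```bash
python3 -m handwheel '[0,-1,25,0,0,0,40,0,-1,50,0,0,0,40,0,-1,70,0,0,0,40,0,-1,85,0,0,0,40,0,-1,85,0,0,0,40]';  python3 -m handwheel '[0,0,8,0,0,0,40,0,0,14,0,0,0,40,0,0,14,0,0,0,40]'; python3 -m handwheel '[0,0,2,0,0,0,40,0,0,3,0,0,0,40]'
```

```text
time_s: 13.2
position: [0.5876, 0.1218, 0.3295]
orientation: [0.932, -2.997, -0.002]
wrist_force: [-1.0, -0.0, -1.1]
finger_gap: 0.544
time_s: 13.5
position: [0.5878, 0.1218, 0.3157]
orientation: [0.932, -2.998, -0.002]
wrist_force: [0.1, 1.1, -1.0]
finger_gap: 0.544
time_s: 13.7
position: [0.5879, 0.1219, 0.3148]
orientation: [0.933, -2.999, 0.0]
wrist_force: [-7.5, 1.7, 15.6]
finger_gap: 0.548
```

```bash
python3 -m handwheel '[-1,2,-2,0,0,0,40,-1,2,-2,0,0,0,40,-1,2,0,0,0,0,40,-1,2,0,0,0,0,40]';  python3 -m handwheel '[0,0,0,0,0,0,68,0,0,0,0,0,0,68,0,0,0,0,0,0,68,0,0,0,0,0,0,68]'; python3 -m handwheel '[0,0,-40,0,0,0,75,0,0,-85,0,0,0,75,0,0,-120,0,0,0,75,0,0,-120,0,0,0,75]'; python3 - <<'E'
from h import *
s=eyes.capture("scene"); C=cam("wrist"); w=eyes.capture("wrist"); cv2.imwrite("pics/w8.png",np.hstack([cv2.resize(w[80:320,180:460],(450,386),interpolation=3),cv2.resize(s[180:330,310:430],(309,386),interpolation=3)])[:,:,::-1])
print(proj(C,[.588,.1248,.162]),proj(C,[.588,.1248,.153]))
print(plan([.4145,-.205,.18])[:2], plan([.4145,-.205,.18],1.4)[:2])
E
```

```text
time_s: 14.1
position: [0.5877, 0.1241, 0.3151]
orientation: [-0.933, 3.0, -0.001]
wrist_force: [-0.2, 1.3, 2.7]
finger_gap: 0.543
time_s: 14.5
position: [0.5877, 0.1241, 0.3149]
orientation: [0.933, -3.0, 0.001]
wrist_force: [0.6, -0.5, 0.2]
finger_gap: 0.799
time_s: 14.9
position: [0.5883, 0.1241, 0.4408]
orientation: [-0.931, 2.993, -0.005]
wrist_force: [1.6, -0.3, 0.1]
finger_gap: 0.877
[317.61848223 242.92660259] [317.6397351  239.41285402]
(array([ 329.6, -172.6,  100.4]), array([-0.001,  0.001,  0.   ])) (array([ 329.6, -172.6,  100.4]), array([-0.001,  0.001,  0.774]))
```

View pics/w8.png

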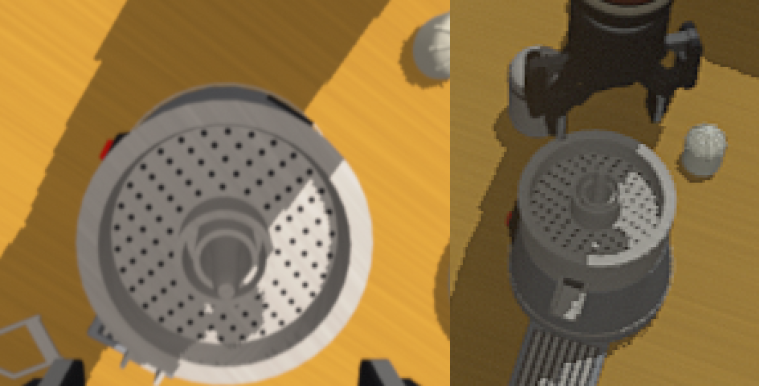

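```bash
python3 -m handwheel '[330,-172,0,0,0,0,85,330,-172,0,0,0,0,85,330,-172,0,0,0,0,85,330,-172,50,0,0,0,85,330,-172,100,0,0,0,85,330,-172,100,0,0,0,85,330,-172,100,0,0,0,85,330,-172,100,0,0,0,85]'; python3 - <<'E'
from h import *
print(plan([.4145,-.205,.17])[:2])
E
```

```text
time_s: 15.8
position: [0.4121, -0.2059, 0.3325]
orientation: [0.932, -3.0, -0.002]
wrist_force: [0.6, 0.1, -0.7]
finger_gap: 0.997
(array([-2.4, -0.6,  7.5]), array([ 0.001,  0.   , -0.   ]))
```

```bash
python3 - <<'E'
from h import *
C=cam("wrist");w=eyes.capture("wrist"); print(proj(C,[.4145,-.205,.066]),proj(C,[.4145,-.205,.017]))
cv2.imwrite("pics/w9.png",w[:,:,::-1])
h=cv2.cvtColor(w,cv2.COLOR_RGB2HSV); m=cv2.inRange(h,(0,0,90),(179,75,255)); m=cv2.morphologyEx(m,cv2.MORPH_OPEN,np.ones((5,5)))
for c in cv2.findContours(m,0,2)[0]:
    if cv2.contourArea(c)>1500: print(cv2.boundingRect(c),cv2.contourArea(c))
g=[proj(C,[.4145+r*np.cos(a),-.205+r*np.sin(a),z]) for z,r in ((0,.03),(.034,.03)) for a in np.arange(0,6.3,.1)]+[proj(C,[.4145,-.205,.066])]
print("pred box",np.min(g,0),np.max(g,0))
cv2.imwrite("pics/w9c.png",cv2.resize(w[100:340,200:460],None,fx=2,fy=2,interpolation=3)[:,:,::-1])
E
```

```text
[314.32127491 250.78313922] [314.7037918  232.54066528]
(277, 196, 73, 72) 3999.5
pred box [278.38370908 195.18838989] [350.77408779 271.70492755]
```

```bash
python3 -m handwheel '[-2,-1,45,0,0,0,85,-2,-1,90,0,0,0,85,-2,-1,125,0,0,0,85,-2,-1,147,0,0,0,85,-2,-1,157,0,0,0,85,-2,-1,157,0,0,0,85,-2,-1,157,0,0,0,85]'; python3 -m handwheel '[0,0,0,0,0,0,50,0,0,0,0,0,0,50,0,0,0,0,0,0,50,0,0,0,0,0,0,50,0,0,0,0,0,0,50]' 35
python3 - <<'E'
from h import *
print(plan([.4145,-.205,.02])[:2])
E
```

```text
time_s: 16.55
position: [0.4117, -0.2087, 0.1728]
orientation: [0.927, -2.998, -0.004]
wrist_force: [0.4, -0.0, 0.2]
finger_gap: 0.998
time_s: 17.05
position: [0.4123, -0.2092, 0.1744]
orientation: [0.927, -2.999, -0.001]
wrist_force: [-0.7, 1.0, 6.9]
finger_gap: 0.691
(array([-4.2,  2.2, -0.6]), array([ 0.001, -0.002,  0.   ]))
```

```bash
python3 -m handwheel '[0,0,-20,0,0,0,50,0,0,-60,0,0,0,50,0,0,-110,0,0,0,50,0,0,-160,0,0,0,50,0,0,-200,0,0,0,50,0,0,-230,0,0,0,50,0,0,-230,0,0,0,50]'; python3 - <<'E'
from h import *
print(plan([.5846,.1224,.25],2.18)[:2]); print(readout.get_obs()["joint_pos"])
E
```

```text
time_s: 17.75
position: [0.4134, -0.2096, 0.4098]
orientation: [-0.928, 3.0, -0.01]
wrist_force: [-0.3, 0.1, -1.9]
finger_gap: 0.694
(array([-328.8,  177.4,    3.5]), array([-0.007, -0.   , -0.009]))
[-0.75221025 -0.31838926 -0.28855761  1.59430576 -0.00175561 -1.35207864]
```

```bash
python3 -m handwheel '[-41,22,0,0,0,0,50,-82,44,0,-0.005,0,-0.005,50,-123,66,0,-0.007,0,-0.009,50,-164,89,0,-0.007,0,-0.009,50,-205,111,0,-0.007,0,-0.009,50,-246,133,0,-0.007,0,-0.009,50,-288,155,0,-0.007,0,-0.009,50,-329,177,0,-0.007,0,-0.009,50]';python3 -m handwheel '[0,0,0,0,0,0,50,0,0,0,0,0,0,50]'; python3 - <<'E'
from h import *
print(plan([.5846,.1224,.22],2.18)[:2])
E
```

```text
time_s: 18.55
position: [0.5855, 0.1243, 0.4079]
orientation: [0.942, -2.996, -0.0]
wrist_force: [0.3, -1.9, -0.8]
finger_gap: 0.692
time_s: 18.75
position: [0.5854, 0.1253, 0.4068]
orientation: [0.945, -2.994, -0.001]
wrist_force: [0.1, 0.1, -0.7]
finger_gap: 0.692
(array([ 2.3, -2. , 31.8]), array([ 0.001, -0.002,  0.002]))
```

```bash
python3 -m handwheel '[2,-2,10,0,0,0,50,2,-2,22,0,0,0,50,2,-2,22,0,0,0,50]'; python3 - <<'E'
from h import *
o=readout.get_obs();print(plan([.5846,.1224,.183],2.18)[:2])
C=cam("wrist",o); w=eyes.capture("wrist"); s=eyes.capture("scene")
cv2.imwrite("pics/w10.png",np.hstack([cv2.resize(w[150:390,200:440],(400,400),interpolation=3),cv2.resize(s[180:300,310:430],(400,400),interpolation=3)])[:,:,::-1])
u=o["position"][2]-.1744
print("tip",proj(C,[.588,.1248,u+.066]),"scene tip",proj(cam("scene"),[.588,.1248,u+.066]))
E
```

```text
time_s: 19.05
position: [0.5841, 0.1214, 0.3822]
orientation: [0.941, -2.991, -0.003]
wrist_force: [-0.0, -0.1, -1.4]
finger_gap: 0.692
(array([-1.2,  0.4, 44.2]), array([ 0.003, -0.005,  0.   ]))
tip [314.0977503  433.20989884] scene tip [369.56286028 227.80803116]
```

View pics/w10.png

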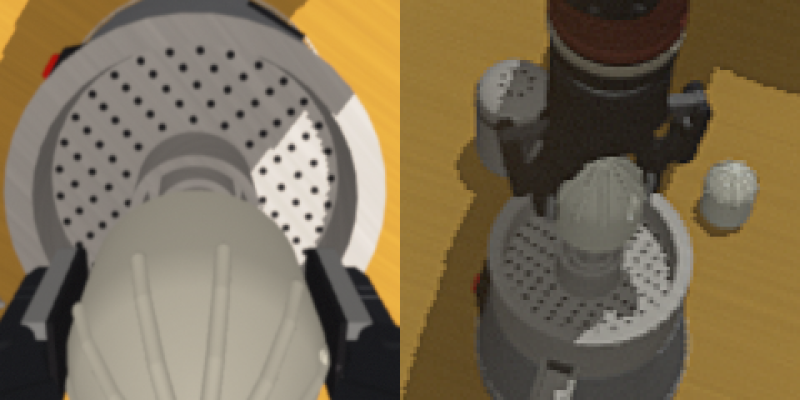

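```bash
python3 -m handwheel '[-1,0,12,0,-0.005,0,50,-1,0,20,0,-0.005,0,50,-1,0,20,0,-0.005,0,50]'; python3 -m handwheel '[0,0,10,0,0,0,50,0,0,18,0,0,0,50,0,0,18,0,0,0,50]';python3 -m handwheel '[0,0,5,0,0,0,50,0,0,6,0,0,0,50,0,0,6,0,0,0,50]'
```

```text
time_s: 19.45
position: [0.5848, 0.1222, 0.3624]
orientation: [0.943, -2.996, -0.005]
wrist_force: [-0.0, 0.6, -0.8]
finger_gap: 0.693
time_s: 19.75
position: [0.5844, 0.1223, 0.3425]
orientation: [0.942, -2.994, -0.006]
wrist_force: [-0.5, -0.3, -0.1]
finger_gap: 0.694
time_s: 20.05
position: [0.5845, 0.1224, 0.3383]
orientation: [0.943, -2.996, -0.005]
wrist_force: [-2.9, -0.5, 8.8]
finger_gap: 0.69
```

```bash
python3 -m handwheel '[0,0,3,0,0,0,50,0,0,3,0,0,0,50]'; python3 -m handwheel '[0,0,0,0,0,0,80,0,0,0,0,0,0,80,0,0,0,0,0,0,80,0,0,0,0,0,0,80]'; python3 -m handwheel '[0,0,-40,0,0,0,80,0,0,-80,0,0,0,80,0,0,-120,0,0,0,80,0,0,-120,0,0,0,80]'; python3 - <<'E'
from h import *
C=cam("wrist"); w=eyes.capture("wrist")
cv2.imwrite("pics/w11.png",w[:,:,::-1])
h=cv2.cvtColor(w,cv2.COLOR_RGB2HSV); print("tip pred",proj(C,[.588,.1248,.23]),proj(C,[.588,.1248,.17]))
print(plan([.4905,.373,.26])[:2])
E
```

```text
time_s: 20.25
position: [0.5844, 0.1224, 0.3381]
orientation: [-0.944, 2.995, 0.003]
wrist_force: [-8.9, -0.6, 17.6]
finger_gap: 0.69
time_s: 20.65
position: [0.5844, 0.1225, 0.3377]
orientation: [-0.944, 2.996, 0.004]
wrist_force: [0.4, 0.1, -1.0]
finger_gap: 0.938
time_s: 21.05
position: [0.5848, 0.1222, 0.4638]
orientation: [-0.941, 2.988, -0.001]
wrist_force: [-0.1, 0.4, -0.5]
finger_gap: 0.939
tip pred [316.95535965 267.03737288] [317.21414536 239.14758687]
(array([-66.2, 259.7,  45.8]), array([-0.001,  0.005,  0.   ]))
```

```bash
python3 -m handwheel '[-66,260,20,0,0.005,0,50,-66,260,20,0,0.005,0,50,-66,260,20,0,0.005,0,50,-66,260,40,0,0.005,0,50,-66,260,46,0,0.005,0,50,-66,260,46,0,0.005,0,50,-66,260,46,0,0.005,0,50,-66,260,46,0,0.005,0,50]'; python3 - <<'E'
from h import *
o=readout.get_obs(); C=cam("wrist",o); w=eyes.capture("wrist"); t=eyes.capture("top")
cv2.imwrite("pics/w12.png",np.hstack([cv2.resize(w[60:340,160:480],(480,420),interpolation=3),cv2.resize(t[200:310,215:325],(300,420),interpolation=3)])[:,:,::-1])
print(plan([.4905,.373,.112])[:2],proj(C,[.4905,.373,.128]),proj(C,[.4905,.373,.0]))
K=[proj(C,[.4905+.015*np.cos(a),.373+.015*np.sin(a),z]) for z in (.094,.128) for a in np.arange(0,6.3,.1)]
print("knob pred box",np.min(K,0),np.max(K,0))
m=cv2.inRange(w.max(2),0,45); m[300:]=0
for c in cv2.findContours(m,0,2)[0]:
    if cv2.contourArea(c)>300: print(cv2.boundingRect(c))
E
```

```text
time_s: 21.9
position: [0.4899, 0.3732, 0.4135]
orientation: [0.945, -2.995, 0.002]
wrist_force: [0.2, -0.2, 0.4]
finger_gap: 0.586
(array([ -0.3,   0.9, 147.6]), array([-0.001,  0.   ,  0.   ])) [315.39718362 241.12134854] [316.05496379 207.99397615]
knob pred box [296.44319158 213.15194165] [334.35026416 258.9095947 ]
(296, 216, 34, 41)
```

View pics/w12.png

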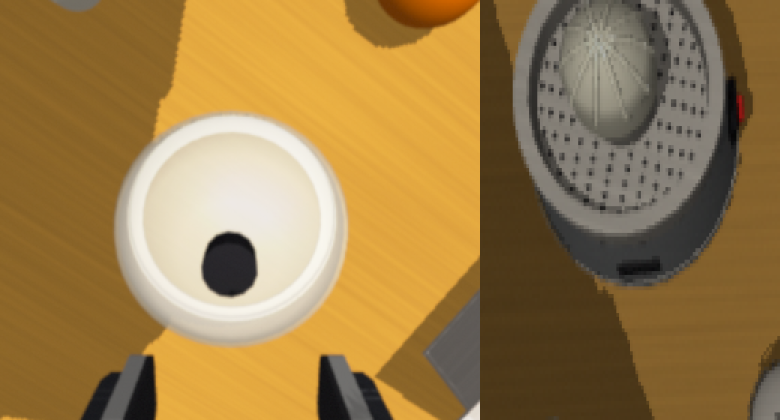

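```bash
python3 -m handwheel '[0,-1,45,0,0,0,50,0,-1,90,0,0,0,50,0,-1,125,0,0,0,50,0,-1,140,0,0,0,50,0,-1,146,0,0,0,50,0,-1,146,0,0,0,50]'; python3 - <<'E'
from h import *
print(plan([.4905,.373,.112])[:2])
E
```

```text
time_s: 22.6
position: [0.4919, 0.371, 0.2695]
orientation: [-0.941, 2.996, -0.002]
wrist_force: [-0.2, 0.8, -0.5]
finger_gap: 0.585
(array([0. , 2.5, 2.5]), array([-0.001,  0.001,  0.   ]))
```

```bash
python3 -m handwheel '[0,0,0,0,0,0,15,0,0,0,0,0,0,15,0,0,0,0,0,0,15,0,0,0,0,0,0,15,0,0,0,0,0,0,15,0,0,0,0,0,0,15]' 50; python3 - <<'E'
from h import *
print(plan([.4905,.373,.112])[:2])
E
python3 -m handwheel '[0,0,-20,0,0,0,15,0,0,-60,0,0,0,15,0,0,-110,0,0,0,15,0,0,-160,0,0,0,15,0,0,-210,0,0,0,15,0,0,-255,0,0,0,15,0,0,-260,0,0,0,15,0,0,-260,0,0,0,15]';python3 - <<'E'
from h import *
print(plan([.588,.1248,.372],2.18)[:2])
E
```

```text
time_s: 23.2
position: [0.4928, 0.3712, 0.2722]
orientation: [-0.939, 2.992, -0.001]
wrist_force: [1.1, -2.6, 7.2]
finger_gap: 0.339
(array([0.9, 2.8, 5.1]), array([-0.002,  0.005,  0.   ]))
time_s: 24.0
position: [0.4915, 0.3711, 0.5341]
orientation: [-0.939, 2.989, -0.001]
wrist_force: [-0.4, 0.2, -2.2]
finger_gap: 0.333
(array([  61.7, -257.2,    7.4]), array([-0.003,  0.008, -0.001]))
```

```bash
python3 -m handwheel '[10,-43,0,0,0.008,0,15,21,-86,0,0,0.008,0,15,31,-129,0,0,0.008,0,15,41,-172,0,0,0.008,0,15,51,-214,0,0,0.008,0,15,62,-257,0,0,0.008,0,15,62,-257,0,0,0.008,0,15,62,-257,0,0,0.008,0,15]';python3 - <<'E'
from h import *
print(plan([.588,.1248,.30],2.18)[:2])
E
```

```text
time_s: 24.8
position: [0.5879, 0.1238, 0.5321]
orientation: [0.937, -2.996, 0.002]
wrist_force: [-0.4, 0.4, -1.7]
finger_gap: 0.332
(array([-0.8,  0.8, 77.1]), array([-0.001, -0.002, -0.003]))
```

```bash
python3 -m handwheel '[-1,1,20,0,0,0,15,-1,1,40,0,0,0,15,-1,1,60,0,0,0,15,-1,1,80,0,0,0,15,-1,1,98,0,0,0,15,-1,1,98,0,0,0,15]'; python3 -m handwheel '[0,0,6,0,0,0,15,0,0,12,0,0,0,15,0,0,14,0,0,0,15,0,0,14,0,0,0,15]'; python3 -m handwheel '[0,0,2,0,0,0,15,0,0,4,0,0,0,15,0,0,4,0,0,0,15]'
```

```text
time_s: 25.4
position: [0.5869, 0.1264, 0.4303]
orientation: [0.939, -2.991, -0.001]
wrist_force: [0.1, 0.1, -2.1]
finger_gap: 0.337
time_s: 25.8
position: [0.5866, 0.1267, 0.4175]
orientation: [0.939, -2.992, -0.001]
wrist_force: [-2.7, -0.1, 1.7]
finger_gap: 0.336
time_s: 26.1
position: [0.5861, 0.1268, 0.4172]
orientation: [0.941, -2.995, 0.002]
wrist_force: [-9.4, -1.4, 19.3]
finger_gap: 0.333
```

Contact came at the expected seated height of 0.417 m. I'll release, back off and check.

```bash
python3 -m handwheel '[0,0,-1,0,0,0,50,0,0,-1,0,0,0,50,0,0,-1,0,0,0,50,0,0,-1,0,0,0,50]'; python3 -m handwheel '[0,0,-40,0,0,0,50,0,0,-80,0,0,0,50,0,0,-110,0,0,0,50,0,0,-110,0,0,0,50]'; python3 -m handwheel '[0,300,-110,0,0,0,50,0,300,-110,0,0,0,50,0,300,-110,0,0,0,50,0,300,-110,0,0,0,50,0,300,-110,0,0,0,50,0,300,-110,0,0,0,50,0,300,-110,0,0,0,50,0,300,-110,0,0,0,50]'; python3 - <<'E'
from h import *
s=eyes.capture("scene"); t=eyes.capture("top")
cv2.imwrite("pics/f.png",np.hstack([cv2.resize(s[170:350,300:460],(400,450),interpolation=3),cv2.resize(t[160:340,210:370],(400,450),interpolation=3)])[:,:,::-1])
r=lambda p:np.round(p,1)
print("knob top pred scene/top",r(proj(cam("scene"),[.588,.1248,.273])),r(proj(cam("top"),[.588,.1248,.273])), "edge",r(proj(cam("top"),[.588,.1248,.145])))
E
```

```text
time_s: 26.5
position: [0.5862, 0.1267, 0.4177]
orientation: [0.94, -2.994, 0.001]
wrist_force: [-0.3, -0.5, -0.4]
finger_gap: 0.587
time_s: 26.9
position: [0.5865, 0.1269, 0.5322]
orientation: [-0.941, 2.995, -0.004]
wrist_force: [0.6, 0.1, 1.2]
finger_gap: 0.584
time_s: 27.7
position: [0.413, 0.3753, 0.6418]
orientation: [-0.946, 2.992, -0.003]
wrist_force: [0.6, -0.3, -0.1]
finger_gap: 0.588
knob top pred scene/top [369.5 228. ] [255.9 204.3] edge [265.3 223.7]
```

View pics/f.png

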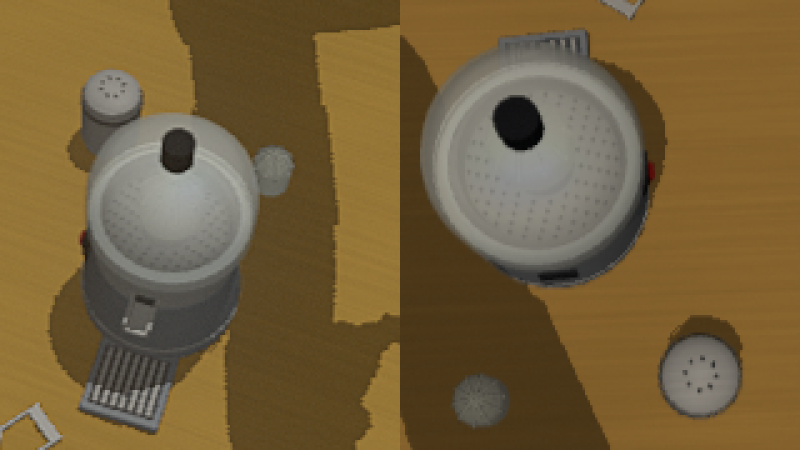

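```bash
python3 -c "
from rig import order; print(order.sign_off())"
```

```text
the job is handed in; nothing more can be done
None
```

The juicer is assembled on its motor base in the order you asked: bowl, strainer, larger cone, dust cover. I handed the job in at about 28 s on the robot's clock. The hand-in gives no verdict, so the checks below are my own.

- **Seating:** Each part met resistance within about 1 mm of its expected seated height. The highest wrist force I read was about 20 N.
- **Spout:** With the bowl seated, the spout pointed to within about 0.01 rad of the drip tray's midline. In the last picture its tip had moved less than 1 pixel.
- **Cover:** In the top view the knob is within 1 pixel of where it should be. In the scene view it is 3 to 4 pixels higher than predicted after allowing for that camera's offset, which I put down to reading the tip by eye. The cover looks level and nothing was touching it.
- **Left alone:** The smaller cone and the salt dredger were not touched and are still standing.

**Disagreements:**
- The scene camera placed points about 4 mm off from the top and wrist views near the bowl and base, so I corrected for that.
- The larger cone was gripped about 4 mm off centre, so I shifted its placing to match.
- The strainer first came down about 3 mm off, and I nudged it back before letting go.

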